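# Send the waiting roller into the lever-lid box and let the lid down softly

### The job

Press the pad of the sorting box's lever all the way down with your fingertips so that the lid opens fully and the steel roller waiting in the chute rolls into the box by itself. Then ease the lever back up slowly, over three seconds or more, so that the lid closes without slamming, and move away. Use only the lever: do not touch the lid or the roller, do not pick anything up, and leave the other things on the table where they are.

Things in the scene. Friction and masses are not known exactly. Their poses are not given: they have to be found in the camera images.
- box: Fixed grey sheet-metal box, 180 x 180 x 110 mm (own x, y, z) on a 6 mm base plate. Origin: centre of underside, on the table. The lever is at its front (-x), the lid's hinge along the top of its rear (+x). On its +y side a steel chute (box x -73 to 13 mm) slopes down to the box's rim, reaching out to y = 203 mm, 165 mm high. Stands mid-table, yaw up to 0.5 rad either way.
- lever_pad (a point): Centre of the top of the lever's pad: black rubber plate 44 mm fore-aft x 64 mm across x 8 mm, on two bars at the box's front. At rest 214 mm ahead of the box's centre (box -x), 79 mm above the table, front edge tilted up 0.21 rad; fully pressed 31 mm above the table, tilted down 0.21 rad, moving fore-aft under 4 mm. Pushes back 2 to 8 N; if let go, the lid falls and slams.
- lever (a joint): Lever angle, rad: 0 at rest (up), 0.42 at its stop, fully pressed. Its pivot is 102 mm ahead of the box's centre and 55 mm above the table; the pad's centre is 115 mm from it.
- lid (a joint): Lid angle, rad: 0 closed, 1.10 fully open. Linked to the lever inside the box: lid angle = 2.62 x lever angle. The lid falls shut by its own weight whenever the lever is not held down.
- lid_edge (a point): Middle of the free edge of the steel lid, 185 x 176 x 5 mm with upturned edges (28 mm on the chute side, which holds the roller back). The hinge is 95 mm behind the box's centre, 114 mm up; closed, this point is 90 mm ahead of the box's centre, 114 mm up. Open, it stands 0.28 m above the table over the box's rear half. Not to be touched.
- roller_center (a point): Centre of the steel roller, diameter 32 mm, length 45 mm, lying in the chute along the box's x, resting against the lid's raised edge. It rolls into the box within about a second once the lid is well up. Not to be touched.
- box_in (a point): Centre of the box's inner floor, 6 mm above the table.
- spare_a: Bystander: steel roller, diameter 32 mm, 45 mm tall, standing upright on the table to the +y side of the lever. Origin under its centre.
- spare_b: Bystander: the same kind of roller, standing upright to the -y side of the lever. Origin under its centre.
- collar: Bystander: dark steel collar ring, 52 mm outside, 22 mm high, flat on the table on the box's -y side. Origin under its centre.
- label_roll: Bystander: cardboard roll, 100 mm outside, 40 mm high, at the table's left (+y). Origin under its centre.
- water: Bystander: clear bottle, diameter 64 mm, 190 mm tall, at the right (-y). Origin under its centre.
- wrench: Bystander: hand wrench lying flat at the right (-y). Origin under its middle.
- mug: Bystander: white mug, diameter 76 mm, 90 mm high, at the left, beyond the cardboard roll. Origin under its centre.
There are look-alikes about, which are no part of the job. Leave any blue or yellow look-alike of the part that bears roller_center alone.

How it is judged:
By the outcome, as a careful person would: the job done as asked, in the order asked, and still so for the second after the job is handed in, with the robot touching nothing.
It also fails if it takes over 42 s, if anything falls off the work surface, if the arm or the gripper's body presses on something with over 40 N, if the wrist force passes 120 N, or if a joint passes its speed limit or range.

### The arm

A 6-joint arm with a two-finger parallel gripper is mounted at the origin on the work surface. World frame = base frame: x ahead of the robot, y to its left, z up, the work surface at z = 0. Lengths are in m, angles in degrees, forces in N, time in s.
With the tool pointing down it reaches from about 0.3 to 0.95 m from the base axis. Payload 3.1 kg.
Tool frame: the origin (TCP) lies between the finger pads; the fingertips stand 25 mm ahead of it and the grasp point (between the pads) lies 6 mm ahead of it; z points along the fingers, y is the direction in which the jaws open and shut (so a half turn about z gives the same grasp; the last joint's range is limited). The gripper opens to 85 mm and grips with 20 to 120 N. Pads are 22 mm wide; open, the fingers measure 114 mm over their backs; the gripper's body (76 mm by 85 mm) begins 54 mm behind the grasp point. The pads swing forward as they close: fully open they stand 13 mm farther back than shut.
Start: joints at [73.127, 17.653, 93.61, -0, 68.738, -3.994], TCP at [0.139, 0.609, 0.256] pointing down, gripper open.
Joint ranges: [-175.34, 175.34], [-45.06, 112.39], [2.9, 150.54], [-68.45, 248.45], [3.09, 151.38], [-168.51, 168.51]. Speed limits (degrees/s): [159.86, 159.86, 180, 180, 180, 180].

### API

Orientations are given as a 3x3 rotation matrix whose columns are the frame's x, y, z axes.
In Python, from station import monitor, optics, job gives the robot as it stands.
- The arm moves only by the tool apply_moves, never from a script. Its argument "series" is a list of rows, each a list of 5 numbers: the shift along the tool's x, y, z in mm, then the turn about the tool's z in degrees, then the opening, from 0 (shut) to 1 (fully open). In form: [[dx, dy, dz, roll, hand], ...]. A call has exactly 10 rows; each row is the pose to reach, as a shift and turn from the pose measured when the call began, along the tool's axes at that moment; what a row does not reach only later rows make up. A row lasts 1/12 s, in which the tool goes at most 41.7 mm and 7.16 degrees, less where a joint would pass 70% of its speed; a pose out of reach is approached as far as the arm can. A call with a gripper value outside its range is refused whole. The fingers move at their own pace and stop on an object; "newtons" is the grip in N (left out, the last holds). Time passes only in rows, so rows that repeat a pose let the fingers close, or fill a call up. It gives the time, the measured TCP pose, the force and the opening at its end, in the units of the state.
- monitor.observe(): the state, without advancing time (a new reading comes with each control period).
- optics.snapshot(name): name is "scene" or "top" or "wrist"; returns a dict with "frame" (480x640x3 uint8, blue, green, red), "fx", "fy", "cx", "cy" (pixels), "distortion" ([k1, k2, p1, p2, k3] as OpenCV has them; the pictures are not rectified), "world_from_camera" (4x4, takes a point from camera to world coordinates). Camera axes: x right, y down, z forward; pixel columns grow to the right and rows downward; lengths in m; the calibration is good to about 2 mm. A picture is of the moment at which its call begins. There is no depth.
- job.close_job(): hands the job in, once; it reports no verdict.
The state is a dict: "time": time; "joint_pos": joint angles; "dq": joint speeds; "joint_efforts": joint torques, N m; "eef_pos": TCP position; "eef_rot": TCP orientation; "contact_force": force on the tool from outside, world axes, zero at the start; "wrist_torque": the same for the moment, N m; "gripper_width": finger opening in m.
Only numpy, scipy, OpenCV 4.12 (cv2) and the standard library are available. Lean on these libraries where they do the work, as an engineer would, in place of code of your own. Each camera call takes 0.05 s, during which the arm holds its last target. There are 200 camera calls.

## Working session

There is one attempt and no reset: what is moved stays moved. The work goes in short steps, Python scripts to look and compute and a tool call to move; the robot and the scene stay as the last step left them, time stands still between calls to the robot, and variables do not carry over. Pictures are saved under pics/ and viewed, about 8 in all and at most 12, crops included, and the job is handed in when it is done.

Besides the shell and the picture viewer there is one more tool, called after ">>>" by a JSON object that holds its "fn" and its "kwargs", one argument or row to a line. apply_moves: Moves the arm, as the interface text tells. Its arguments: {"type":"object","properties":{"series":{"type":"array","items":{"type":"array","items":{"type":"number"}}},"newtons":{"type":"number"}},"required":["series"]}

```bash
mkdir -p pics; ls; python3 - <<'E'
from station import monitor, optics, job
import cv2,numpy as np
s=monitor.observe()
for k in s: print(k,np.round(s[k],3).tolist())
for n in ("scene","top"):
    d=optics.snapshot(n); cv2.imwrite(f"pics/{n}0.png",d["frame"])
    print(n,d["fx"],d["fy"],d["cx"],d["cy"],d["distortion"],np.round(d["world_from_camera"],3).tolist())
E
```

```text
pics
time 0.0
joint_pos [73.128, 17.704, 93.692, 0.0, 68.738, -3.996]
dq [-0.157, -0.024, 0.049, -0.021, -0.015, 0.074]
joint_efforts [0.0, -41.525, -27.666, 0.0, 0.01, -0.0]
eef_pos [0.139, 0.609, 0.255]
eef_rot [[-0.975, 0.223, -0.001], [0.223, 0.975, -0.002], [0.0, -0.002, -1.0]]
contact_force [-0.214, -0.257, 0.166]
wrist_torque [0.014, -0.04, 0.048]
gripper_width 0.086
scene 453.96105357320494 453.96105357320494 322.7177831961165 244.06256028370848 [-0.06901962  0.          0.          0.          0.        ] [[-0.306, 0.811, -0.499, 1.202], [0.952, 0.266, -0.152, 0.196], [0.009, -0.521, -0.853, 1.14], [0.0, 0.0, 0.0, 1.0]]
top 556.7508959517353 556.7508959517353 310.91568139138883 246.77416229179397 [-0.00783078  0.          0.          0.          0.        ] [[-0.014, -0.995, 0.101, 0.46], [-1.0, 0.015, 0.007, 0.017], [-0.008, -0.101, -0.995, 1.35], [0.0, 0.0, 0.0, 1.0]]
```

View pics/scene0.png

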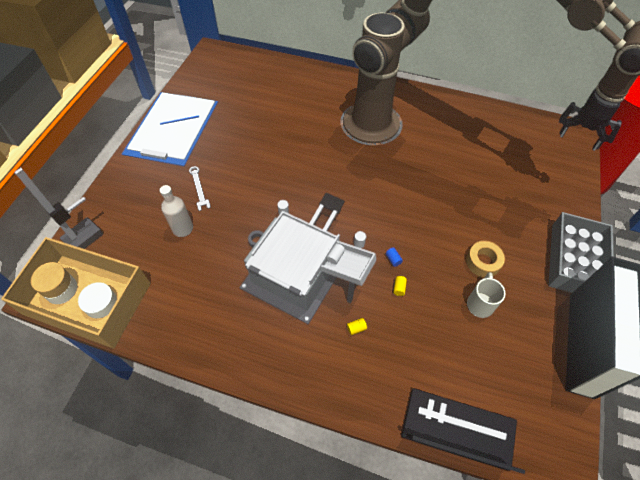

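View pics/top0.png

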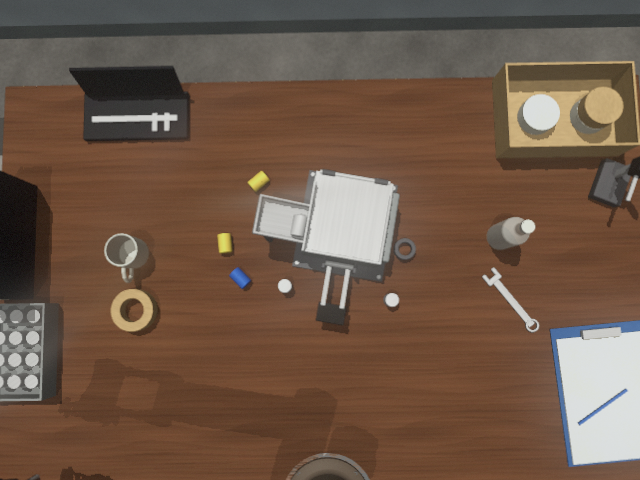

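The top view shows the pad near pixel (333,313) in front of the box at (348,222), with the spares at (285,286) and (392,300). In the scene view the pad is near (331,202). I'll triangulate the pad and estimate the yaw.

```bash
cat > h.py <<'E'
from station import monitor, optics, job
import cv2,numpy as np
def ray(d,px):
    K=np.array([[d["fx"],0,d["cx"]],[0,d["fy"],d["cy"]],[0,0,1]])
    u=cv2.undistortPoints(np.array([[px]],float),K,np.array(d["distortion"],float))[0,0]
    T=np.array(d["world_from_camera"]); v=T[:3,:3]@np.array([u[0],u[1],1]); return T[:3,3],v/np.linalg.norm(v)
def plane(d,px,z):
    o,v=ray(d,px); return o+v*(z-o[2])/v[2]
def tri(a,b):
    (o1,v1),(o2,v2)=a,b
    t=np.linalg.lstsq(np.c_[v1,-v2],o2-o1,rcond=None)[0]
    p,q=o1+t[0]*v1,o2+t[1]*v2
    return (p+q)/2,np.linalg.norm(p-q)
def blob(d,mask,near,R=45):
    m=np.zeros_like(mask); cv2.circle(m,near,R,255,-1); m&=mask
    n,l,st,c=cv2.connectedComponentsWithStats(m)
    i=min((i for i in range(1,n) if st[i,4]>25),key=lambda i:np.hypot(*(c[i]-near)))
    return c[i],st[i],(l==i).astype(np.uint8)
E
python3 - <<'E'
from h import *
r=[]
D={}
for n,near in (("top",(333,312)),("scene",(331,202))):
    d=D[n]=optics.snapshot(n); f=d["frame"].astype(int)
    m=((f.max(2)<60)&(f.max(2)-f.min(2)<16)).astype(np.uint8)*255
    m=cv2.morphologyEx(m,cv2.MORPH_OPEN,np.ones((3,3),np.uint8))
    c,st,b=blob(d,m,near,28)
    cs=cv2.findContours(b,cv2.RETR_EXTERNAL,cv2.CHAIN_APPROX_NONE)[0]
    rr=cv2.minAreaRect(max(cs,key=len)); print(n,c,st,rr); r.append(ray(d,rr[0]))
    if n=="top": print([plane(d,p,.079).round(3) for p in cv2.boxPoints(rr)])
    big=cv2.resize(d["frame"][near[1]-70:near[1]+40,near[0]-65:near[0]+65] ,None,fx=4,fy=4,interpolation=cv2.INTER_CUBIC)
    cv2.imwrite(f"pics/{n}_crop.png",big); D[n+"b"]=big
print(tri(*r))
d=D["top"]
print("topplane",plane(d,(333,312),.079))
for p in ((285,286),(392,300)): print("spare",plane(d,p,.045))
cv2.imwrite("pics/both.png",cv2.resize(np.hstack([D["topb"],D["sceneb"]]),(800,338)))
E
```

```text
Traceback (most recent call last):
  File "h.py", line 17, in blob
    i=min((i for i in range(1,n) if st[i,4]>25),key=lambda i:np.hypot(*(c[i]-near)))
ValueError: min() iterable argument is empty
```

```bash
python3 - <<'E'
from h import *
r=[];D={}
for n,near in (("top",(333,312)),("scene",(331,202))):
    d=D[n]=optics.snapshot(n); f=d["frame"].astype(int)
    print(n,f[near[1],near[0]],f[near[1]+3,near[0]+3],f[near[1]+25,near[0]])
    m=((f[:,:,2]<48)).astype(np.uint8)*255
    c,st,b=blob(d,m,near,28)
    cs=cv2.findContours(b,cv2.RETR_EXTERNAL,cv2.CHAIN_APPROX_NONE)[0]
    rr=cv2.minAreaRect(max(cs,key=len)); print(n,c,st,rr); r.append(ray(d,rr[0]))
    if n=="top": print([plane(d,p,.079).round(3).tolist() for p in cv2.boxPoints(rr)])
    big=cv2.resize(d["frame"][near[1]-70:near[1]+40,near[0]-65:near[0]+65] ,None,fx=4,fy=4,interpolation=cv2.INTER_CUBIC)
    D[n+"b"]=big
print(tri(*r))
d=D["top"]
print("topplane",plane(d,(333,312),.079))
for p in ((285,286),(392,300)): print("spare",plane(d,p,.045))
cv2.imwrite("pics/both.png",cv2.resize(np.hstack([D["topb"],D["sceneb"]]),(800,338)))
E
```

```text
top [55 58 63] [56 60 64] [ 57  79 119]Traceback (most recent call last):
  File "<stdin>", line 7, in <module>
  File "h.py", line 17, in blob
    i=min((i for i in range(1,n) if st[i,4]>25),key=lambda i:np.hypot(*(c[i]-near)))
ValueError: min() iterable argument is empty
```

```bash
python3 - <<'E'
from h import *
r=[];D={}
for n,near in (("top",(333,312)),("scene",(331,202))):
    d=D[n]=optics.snapshot(n); f=d["frame"].astype(int)
    m=((f.max(2)<78)&(f.max(2)-f.min(2)<18)).astype(np.uint8)*255
    m=cv2.morphologyEx(m,cv2.MORPH_OPEN,np.ones((3,3),np.uint8))
    c,st,b=blob(d,m,near,28)
    cs=cv2.findContours(b,cv2.RETR_EXTERNAL,cv2.CHAIN_APPROX_NONE)[0]
    rr=cv2.minAreaRect(max(cs,key=len)); print(n,c,st,rr); r.append(ray(d,rr[0]))
    if n=="top": print([plane(d,p,.079).round(3).tolist() for p in cv2.boxPoints(rr)])
    g=d["frame"].copy(); g[b>0]=(0,0,255)
    D[n+"b"]=np.hstack([cv2.resize(x[near[1]-70:near[1]+40,near[0]-65:near[0]+65] ,(400,338),interpolation=cv2.INTER_CUBIC) for x in (d["frame"],g)])
print(tri(*r))
d=D["top"]
print("topplane",plane(d,(333,312),.079))
for p in ((285,286),(392,300)): print("spare",plane(d,p,.045))
cv2.imwrite("pics/both.png",cv2.resize(np.vstack([D["topb"],D["sceneb"]]),(700,590)))
E
```

```text
top [330.90677966 313.84745763] [317 303  29  22 472] ((330.9639892578125, 312.9480285644531), (27.637802124023438, 19.230186462402344), 10.30484676361084)
[[0.422, 0.018, 0.079], [0.465, 0.009, 0.079], [0.453, -0.052, 0.079], [0.41, -0.044, 0.079]]
scene [331.6        202.18823529] [321 194  22  17 255] ((331.5000305175781, 202.50001525878906), (20.124608993530273, 13.86362075805664), 26.56505012512207)
(array([ 0.43665825, -0.01518764,  0.07421546]), np.float64(0.004584004943275802))
topplane [ 0.4393525 -0.0219398  0.079    ]
spare [0.50080955 0.08825313 0.045     ]
spare [ 0.46466716 -0.16101222  0.045     ]
```

View pics/both.png

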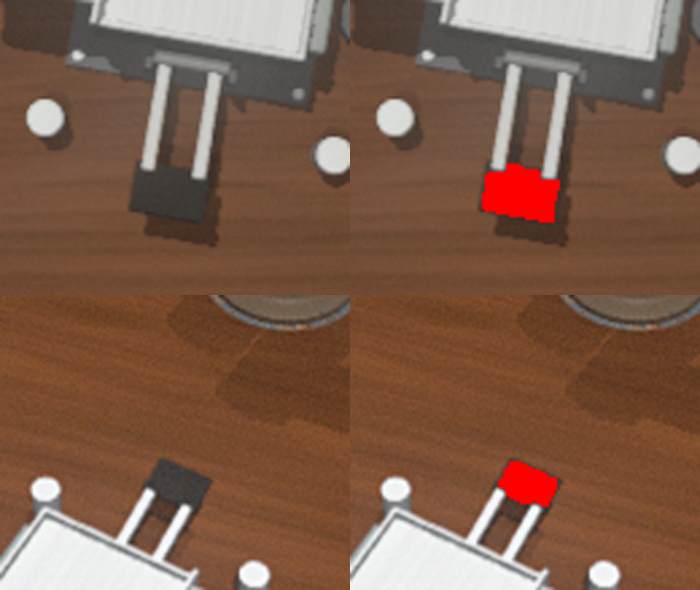

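The mask covers the pad cleanly. Measured at 62 x 44 mm, its centre is about (0.437, -0.016, 0.075), and the yaw is about -11°. The spares are more than 100 mm away. I'll go above the pad with the fingers shutting.

>>> {"fn": "apply_moves", "kwargs": {
  "series": [
    [-10, -13, 0, 0, 0],
    [-32, -40, 0, 0, 0],
    [-54, -68, 0, -1, 0],
    [-76, -96, 0, -1, 0],
    [-98, -124, 0, -2, 0],
    [-120, -152, 0, -2, 0],
    [-142, -180, 0, -2, 0],
    [-164, -208, 0, -2, 0],
    [-186, -236, 0, -2, 0],
    [-208, -264, 0, -2, 0]
  ],
  "newtons": 40
}}

```text
time: 1.13
eef_pos: [0.2835, 0.3038, 0.2562]
eef_rot: [[-0.982, 0.188, 0.0], [0.188, 0.982, -0.0], [-0.001, -0.0, -1.0]]
contact_force: [0.6, -0.5, 0.7]
gripper_width: -0.0
```

>>> {"fn": "apply_moves", "kwargs": {
  "series": [
    [-22, -30, 0, 0, 0],
    [-45, -60, 0, 0, 0],
    [-68, -91, 5, 0, 0],
    [-91, -122, 10, 0, 0],
    [-114, -154, 15, 0, 0],
    [-137, -186, 25, 0, 0],
    [-160, -218, 35, 0, 0],
    [-183, -250, 45, 0, 0],
    [-201, -272, 50, 0, 0],
    [-211, -285, 50, 0, 0]
  ]
}}

```text
time: 1.97
eef_pos: [0.4376, -0.0188, 0.2055]
eef_rot: [[-0.982, 0.191, -0.0], [0.191, 0.982, -0.001], [0.0, -0.001, -1.0]]
contact_force: [0.3, 0.4, -0.0]
gripper_width: -0.0001
```

```bash
python3 - <<'E'
from h import *
s=monitor.observe(); print(np.round(s["eef_pos"],4),np.round(s["eef_rot"],3).tolist(),np.round(s["contact_force"],1))
d=optics.snapshot("wrist"); print(d["fx"],np.round(d["world_from_camera"],3).tolist()); cv2.imwrite("pics/w1.png",d["frame"])
T=np.linalg.inv(d["world_from_camera"])
for P in ((.437,-.016,.078),tuple(np.array(s["eef_pos"])+np.array(s["eef_rot"])[:,2]*.025)):
    q=T@np.array([*P,1]); print(P,d["fx"]*q[0]/q[2]+d["cx"],d["fy"]*q[1]/q[2]+d["cy"])
E
```

```text
[ 0.4376 -0.0188  0.2055] [[-0.982, 0.191, -0.0], [0.191, 0.982, -0.001], [0.0, -0.001, -1.0]] [ 0.3  0.4 -0. ]
332.9735239917273 [[0.191, 0.948, 0.256, 0.373], [0.982, -0.184, -0.052, -0.006], [-0.002, 0.262, -0.965, 0.323], [0.0, 0.0, 0.0, 1.0]]
(0.437, -0.016, 0.078) 322.6171311528947 238.51956548407634
(np.float64(0.43763998638915386), np.float64(-0.018819462345295104), np.float64(0.18049490649883146)) 318.7022616654763 297.0103706763045
```

View pics/w1.png

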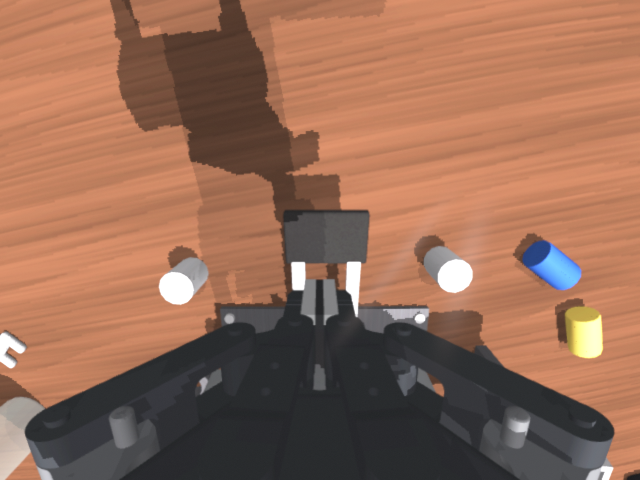

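The wrist view shows the pad squarely at x 285–369, y 211–263, with its centre at (326,237). I predicted (323,238), so the pad is about 3 mm further +y. I'll correct for that and descend to just above it.

>>> {"fn": "apply_moves", "kwargs": {
  "series": [
    [0, 2, 8, 0, 0],
    [1, 4, 20, 0, 0],
    [2, 6, 32, 0, 0],
    [2, 6, 44, 0, 0],
    [2, 6, 56, 0, 0],
    [2, 6, 67, 0, 0],
    [2, 6, 77, 0, 0],
    [2, 6, 83, 0, 0],
    [2, 6, 87, 0, 0],
    [2, 6, 89, 0, 0]
  ]
}}

```text
time: 2.85
eef_pos: [0.4382, -0.0136, 0.1167]
eef_rot: [[-0.982, 0.191, 0.001], [0.191, 0.982, -0.003], [-0.002, -0.002, -1.0]]
contact_force: [1.0, 0.3, 0.0]
gripper_width: 0.0001
```

>>> {"fn": "apply_moves", "kwargs": {
  "series": [
    [0, 0, 2, 0, 0],
    [0, 0, 4, 0, 0],
    [0, 0, 6, 0, 0],
    [0, 0, 9, 0, 0],
    [0, 0, 12, 0, 0],
    [0, 0, 15, 0, 0],
    [0, 0, 18, 0, 0],
    [0, 0, 21, 0, 0],
    [0, 0, 24, 0, 0],
    [0, 0, 27, 0, 0]
  ]
}}

```text
time: 3.68
eef_pos: [0.4378, -0.0136, 0.0893]
eef_rot: [[-0.982, 0.191, 0.0], [0.191, 0.982, -0.003], [-0.001, -0.002, -1.0]]
contact_force: [-2.2, 0.7, 3.6]
gripper_width: 0.0005
```

>>> {"fn": "apply_moves", "kwargs": {
  "series": [
    [0, 0, 3, 0, 0],
    [0, 0, 6, 0, 0],
    [0, 0, 9, 0, 0],
    [0, 0, 12, 0, 0],
    [0, 0, 15, 0, 0],
    [0, 0, 18, 0, 0],
    [0, 0, 21, 0, 0],
    [0, 0, 23, 0, 0],
    [0, 0, 25, 0, 0],
    [0, 0, 27, 0, 0]
  ]
}}

```text
time: 4.52
eef_pos: [0.4388, -0.0138, 0.0623]
eef_rot: [[-0.982, 0.191, 0.002], [0.191, 0.982, -0.003], [-0.003, -0.002, -1.0]]
contact_force: [0.2, -0.1, 2.5]
gripper_width: -0.0
```

>>> {"fn": "apply_moves", "kwargs": {
  "series": [
    [0, 0, 1, 0, 0],
    [0, 0, 2, 0, 0],
    [0, 0, 3, 0, 0],
    [0, 0, 4, 0, 0],
    [0, 0, 5, 0, 0],
    [0, 0, 5, 0, 0],
    [0, 0, 5, 0, 0],
    [0, 0, 5, 0, 0],
    [0, 0, 5, 0, 0],
    [0, 0, 5, 0, 0]
  ]
}}

```text
time: 5.35
eef_pos: [0.4396, -0.0139, 0.0579]
eef_rot: [[-0.982, 0.191, 0.004], [0.191, 0.982, -0.003], [-0.004, -0.002, -1.0]]
contact_force: [-0.6, 1.3, 5.0]
gripper_width: -0.0002
```

>>> {"fn": "apply_moves", "kwargs": {
  "series": [
    [0, 0, 0.5, 0, 0],
    [0, 0, 1, 0, 0],
    [0, 0, 1.5, 0, 0],
    [0, 0, 2, 0, 0],
    [0, 0, 2.5, 0, 0],
    [0, 0, 3, 0, 0],
    [0, 0, 3, 0, 0],
    [0, 0, 3, 0, 0],
    [0, 0, 3, 0, 0],
    [0, 0, 3, 0, 0]
  ]
}}

```text
time: 6.18
eef_pos: [0.4398, -0.014, 0.0572]
eef_rot: [[-0.982, 0.191, 0.003], [0.191, 0.982, -0.003], [-0.003, -0.002, -1.0]]
contact_force: [-7.7, 1.5, 25.3]
gripper_width: 0.0001
```

```bash
python3 - <<'E'
from h import *
a=optics.snapshot("top")["frame"][130:350,220:440]; b=optics.snapshot("scene")["frame"][150:340,220:410]
cv2.imwrite("pics/p1.png",np.hstack([cv2.resize(a,(400,400)),cv2.resize(b,(400,400))]))
E
```

```text
(no output)
```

View pics/p1.png

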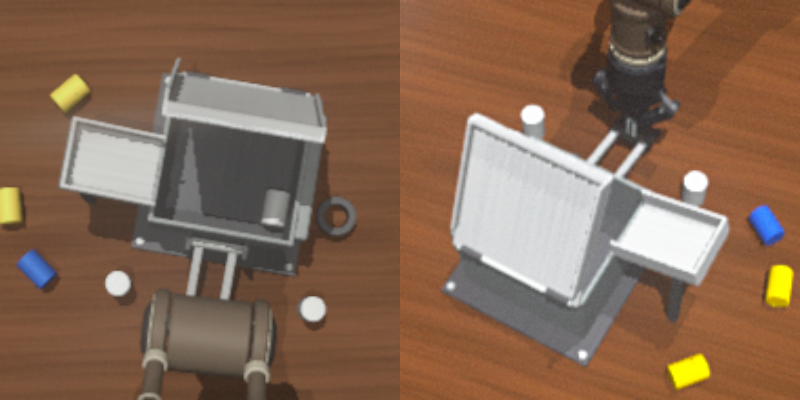

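The roller lies on the box floor (left crop, 275,207), the lid is fully up, and the lever is on its stop at 25 N. Now I'll ease it up at about 10 mm/s.

>>> {"fn": "apply_moves", "kwargs": {
  "series": [
    [0, 0, 1, 0, 0],
    [0, 0, 0, 0, 0],
    [0, 0, -1, 0, 0],
    [0, 0, -2, 0, 0],
    [0, 0, -3, 0, 0],
    [0, 0, -4, 0, 0],
    [0, 0, -5, 0, 0],
    [0, 0, -6, 0, 0],
    [0, 0, -7, 0, 0],
    [0, 0, -8, 0, 0]
  ]
}}

```text
time: 7.12
eef_pos: [0.4395, -0.0139, 0.0652]
eef_rot: [[-0.982, 0.191, 0.002], [0.191, 0.982, -0.003], [-0.003, -0.003, -1.0]]
contact_force: [-1.4, -0.0, 0.4]
gripper_width: -0.0001
```

>>> {"fn": "apply_moves", "kwargs": {
  "series": [
    [0, 0, -1, 0, 0],
    [0, 0, -2, 0, 0],
    [0, 0, -3, 0, 0],
    [0, 0, -4, 0, 0],
    [0, 0, -5, 0, 0],
    [0, 0, -6, 0, 0],
    [0, 0, -7, 0, 0],
    [0, 0, -8, 0, 0],
    [0, 0, -9, 0, 0],
    [0, 0, -10, 0, 0]
  ]
}}

```text
time: 7.95
eef_pos: [0.4394, -0.0139, 0.0753]
eef_rot: [[-0.982, 0.191, 0.002], [0.19, 0.982, -0.003], [-0.003, -0.003, -1.0]]
contact_force: [-2.0, 0.3, 1.8]
gripper_width: -0.0
```

>>> {"fn": "apply_moves", "kwargs": {
  "series": [
    [0, 0, -1, 0, 0],
    [0, 0, -2, 0, 0],
    [0, 0, -3, 0, 0],
    [0, 0, -4, 0, 0],
    [0, 0, -5, 0, 0],
    [0, 0, -6, 0, 0],
    [0, 0, -7, 0, 0],
    [0, 0, -8, 0, 0],
    [0, 0, -9, 0, 0],
    [0, 0, -10, 0, 0]
  ]
}}

```text
time: 8.78
eef_pos: [0.4396, -0.0139, 0.0854]
eef_rot: [[-0.982, 0.19, 0.002], [0.19, 0.982, -0.003], [-0.003, -0.003, -1.0]]
contact_force: [-1.7, -0.8, 2.7]
gripper_width: -0.0
```

>>> {"fn": "apply_moves", "kwargs": {
  "series": [
    [0, 0, -0.7, 0, 0],
    [0, 0, -1.4, 0, 0],
    [0, 0, -2.1, 0, 0],
    [0, 0, -2.8, 0, 0],
    [0, 0, -3.5, 0, 0],
    [0, 0, -4.2, 0, 0],
    [0, 0, -4.9, 0, 0],
    [0, 0, -5.6, 0, 0],
    [0, 0, -6.3, 0, 0],
    [0, 0, -7, 0, 0]
  ]
}}

```text
time: 9.62
eef_pos: [0.4401, -0.014, 0.0927]
eef_rot: [[-0.982, 0.19, 0.004], [0.19, 0.982, -0.003], [-0.004, -0.003, -1.0]]
contact_force: [0.0, -0.7, 3.5]
gripper_width: -0.0002
```

>>> {"fn": "apply_moves", "kwargs": {
  "series": [
    [0, 0, -0.7, 0, 0],
    [0, 0, -1.4, 0, 0],
    [0, 0, -2.1, 0, 0],
    [0, 0, -2.8, 0, 0],
    [0, 0, -3.5, 0, 0],
    [0, 0, -4.2, 0, 0],
    [0, 0, -4.9, 0, 0],
    [0, 0, -5.6, 0, 0],
    [0, 0, -6.3, 0, 0],
    [0, 0, -7, 0, 0]
  ]
}}

```text
time: 10.45
eef_pos: [0.4409, -0.0142, 0.1001]
eef_rot: [[-0.982, 0.19, 0.006], [0.19, 0.982, -0.004], [-0.006, -0.003, -1.0]]
contact_force: [1.7, -1.5, 1.8]
gripper_width: -0.0003
```

>>> {"fn": "apply_moves", "kwargs": {
  "series": [
    [0, 0, -0.6, 0, 0],
    [0, 0, -1.2, 0, 0],
    [0, 0, -1.8, 0, 0],
    [0, 0, -2.4, 0, 0],
    [0, 0, -3, 0, 0],
    [0, 0, -3.6, 0, 0],
    [0, 0, -4.2, 0, 0],
    [0, 0, -4.8, 0, 0],
    [0, 0, -5.4, 0, 0],
    [0, 0, -6, 0, 0]
  ]
}}

```text
time: 11.28
eef_pos: [0.4393, -0.0138, 0.1054]
eef_rot: [[-0.982, 0.191, 0.002], [0.191, 0.982, -0.003], [-0.003, -0.002, -1.0]]
contact_force: [-0.2, 0.4, 0.1]
gripper_width: 0.0003
```

Contact has faded smoothly to about 0 at TCP z 0.105, the rest height. I'll go slowly a little further, then leave.

>>> {"fn": "apply_moves", "kwargs": {
  "series": [
    [0, 0, -0.5, 0, 0],
    [0, 0, -1, 0, 0],
    [0, 0, -1.5, 0, 0],
    [0, 0, -2, 0, 0],
    [0, 0, -3, 0, 0],
    [0, 0, -4, 0, 0],
    [0, 0, -6, 0, 0],
    [0, 0, -9, 0, 0],
    [0, 0, -14, 0, 0],
    [0, 0, -20, 0, 0]
  ]
}}

```text
time: 12.12
eef_pos: [0.439, -0.0137, 0.1257]
eef_rot: [[-0.982, 0.191, 0.001], [0.191, 0.982, -0.003], [-0.002, -0.003, -1.0]]
contact_force: [0.3, -0.8, 0.2]
gripper_width: 0.0002
```

>>> {"fn": "apply_moves", "kwargs": {
  "series": [
    [0, 0, -10, 0, 0],
    [0, 5, -25, 0, 0],
    [5, 15, -40, 0, 0],
    [15, 30, -60, 0, 0],
    [30, 50, -80, 0, 0],
    [45, 75, -95, 0, 0],
    [60, 100, -105, 0, 0],
    [70, 125, -110, 0, 0],
    [75, 145, -110, 0, 0],
    [75, 150, -110, 0, 0]
  ]
}}

```text
time: 12.95
eef_pos: [0.3938, 0.1507, 0.237]
eef_rot: [[-0.982, 0.188, 0.004], [0.188, 0.982, -0.001], [-0.004, 0.0, -1.0]]
contact_force: [0.6, 0.3, 0.1]
gripper_width: -0.0002
```

```bash
python3 - <<'E'
from h import *
s=monitor.observe(); print(s["time"],np.round(s["eef_pos"],3),np.round(s["contact_force"],1))
a=optics.snapshot("top")["frame"][130:350,220:440]; b=optics.snapshot("scene")["frame"][150:340,220:410]
cv2.imwrite("pics/p2.png",np.hstack([cv2.resize(a,(400,400)),cv2.resize(b,(400,400))]))
E
```

```text
12.95 [0.394 0.151 0.237] [0.6 0.3 0.1]
```

View pics/p2.png

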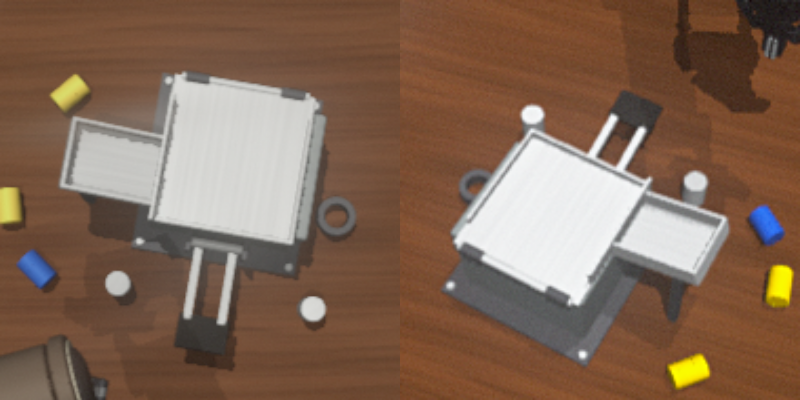

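The lid is closed, the lever is up, the chute is empty, the nearby items haven't moved, and the arm is clear.

```bash
python3 -c "
from station import job
print(job.close_job())"
```

```text
the job is handed in; nothing more can be done
None
```

The job is done and handed in at about 13 s of the 42 s allowed.

- **Press:** I pressed the pad with shut fingertips down to its stop, where the force rose to 25 N. A picture at that point showed the lid fully up and the roller on the box floor.
- **Ease up:** I raised the lever over about 5 s. The force stayed light, at most 3.5 N in the readings between moves. It faded to about zero at the lever's rest height. At one reading early in the rise it was only 0.4 N, but the next readings were back at 2–3 N, and nothing suggested that the pad had been let go.
- **Last check:** The final top and scene views, cropped around the box, show the lid closed, the lever up and the chute empty. The two spare rollers, the collar and the blue and yellow look-alikes are where they were. The arm is clear, with about zero contact force.
- **Not checked:** I did not look again at the items farther out (label roll, mug, bottle, wrench). The arm only passed that side with its fingertips about 0.23 m above the table.
- **Disagreements:** The two camera views of the pad missed each other by about 4.6 mm. The pad's measured height was 74 mm against the stated 79 mm. The wrist view moved my estimate of the pad by about 3 mm sideways before I pressed.

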